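# Park the end-over-end rotator with its vent valve up

## Task

The bottle rotator has stopped with the red-capped bottle's brass vent valve pointing anywhere but up. With the fingertips push the spokes of its wheel, one after another, slowly and gently, until the valve points straight up and the wheel stands still there, ready for venting. Do not grip the wheel, do not touch the two bottles clipped to it, and leave the things around it where they stand.

Things in the scene. Friction and masses are not known exactly. Their poses are not given: they have to be found in the camera images.
- rotator: Bottle rotator fixed to the bench: white base 170 x 200 x 60 mm, column, motor head 94 mm wide with top at 225 mm, two feet under the wheel. Origin on the bench below the wheel's centre; z up, x along the wheel's axis from the wheel to the motor head (begins at x +0.030; a bearing at +0.020). Yaw is 75 to 130 degrees: the wheel's open (-x) side, with the bottles, faces the robot's right.
- hub (a point): Wheel centre, on its axis in the spokes' plane, 180 mm above the bench; axes as the rotator's, does not turn. Hub disc: 46 mm radius, 8 mm thick. Six round steel spokes, 10 mm thick, 60 degrees apart, end at 150 mm radius; their last 18 mm are black rubber caps 13 mm thick. Each has a spring clip at 68 to 86 mm radius, reaching 55 mm out on the open side; beyond 90 mm the spokes are clear.
- wheel (a joint): Wheel angle q, rad, about the rotator's x axis. 0 or any multiple of 2 pi: valve straight up. Grows clockwise seen from the open side: the valve points along (0, -sin q, cos q) in the rotator's axes. One spoke points as the valve does, the others every pi/3 from it. Turns either way without stops; about 0.14 N m of friction holds it where it is left, some 2 N on a spoke's outer part moves it.
- valve_tip (a point): Outer end of the brass vent valve (stem 8 mm thick, 16 mm long, on a red cap), 158 mm from the wheel's axis and 36 mm out from the spokes' plane on the open side; turns with the wheel, its z axis is the direction in which the valve points.
- vent_bottle: Amber 50 ml bottle, red cap, brass valve, clipped along a spoke on the wheel's open side, turning with it. Not to be touched. Origin on the wheel's axis, 36 mm out from the spokes' plane; z points to the valve. Body 28 mm in diameter from 20 to 118 mm radius, cap 35 mm in diameter to 137 mm, valve to 158 mm; the cap stands 18 mm off the spokes' plane.
- plain_bottle: The counterweight: the same amber bottle with white cap (to 137 mm radius) and no valve, clipped to the spoke opposite. Not to be touched. Origin on the wheel's axis, 36 mm out from the spokes' plane on the open side; its z axis points to its cap.
- beaker: Loose glass beaker, 60 mm in diameter, 75 mm high; origin at the centre of its underside. To be left alone.
- wash_bottle: Loose white wash bottle with blue cap, 60 mm in diameter, 150 mm high; origin at the centre of its underside. To be left alone.
- tube_rack: Loose blue tube rack with tubes, 75 x 150 mm, 92 mm high over the tube caps; origin at the centre of its underside. To be left alone.

How it is judged:
By the outcome, as a careful person would: the job done as asked, in the order asked, and still so for the second after the job is handed in, with the robot touching nothing.
It also fails if it takes over 54 s, if anything falls off the work surface, if the arm or the gripper's body presses on something with over 40 N, if the wrist force passes 120 N, or if a joint passes its speed limit or range.

## Robot

A 7-joint arm with a two-finger parallel gripper is mounted at the origin on the work surface. World frame = base frame: x ahead of the robot, y to its left, z up, the work surface at z = 0. Lengths are in m, angles in rad, forces in N, time in s.
With the tool pointing down it reaches from about 0.35 to 0.9 m from the base axis. Payload 8.1 kg.
Tool frame: the origin (TCP) lies at the very end of the fingers, on their centre line; the grasp point (between the pads) lies 19 mm behind it; z points along the fingers, y is the line along which they close (so a half turn about z gives the same grasp; the last joint's range is limited). The gripper opens to 85 mm and grips with 20 to 120 N. Pads are 22 mm wide; open, the fingers measure 114 mm over their backs; the gripper's body (76 mm by 85 mm) begins 54 mm behind the grasp point. The pads swing forward as they close: fully open they stand 13 mm farther back than shut.
Start: joints at [1.045, 0.434, 0.025, 1.573, -0.012, 1.134, -0.075], TCP at [0.256, -0.57, 0.231] pointing down, gripper open.
Joint ranges: [-2.62, 2.62], [-0.44, 2.09], [-1.27, 1.32], [0.08, 2.57], [-1.32, 4.46], [0.12, 2], [-2.74, 2.74]. Speed limits (rad/s): [2.22, 2.22, 3.01, 3.01, 3.14, 3.14, 3.14].

## Interface

Orientations are given as a rotation vector (axis times angle).
In Python, from bench import ctrl gives the robot as it stands. Calls block until the motion is done:
- ctrl.reach(position, orientation): joint-space move of the TCP to a pose.
- ctrl.line_to(position, speed=0.15, ori=None, contact_N=None): straight line of the TCP; ori=None keeps the orientation; speed is the mean speed in m/s. With contact_N (N) it stops when the force on the tool has changed by that much, and returns True; else False.
- ctrl.move_joints(angles): joint-space move.
- ctrl.set_gripper(opening, effort=None): finger opening in m; effort is the grip in N (None keeps the last); returns when the fingers have stopped.
- ctrl.pause(seconds).
- ctrl.solve_ik(position, orientation): joint angles nearest the present ones, or None.
- ctrl.grab_frame(name): name is "scene" or "top"; returns the picture (420x560x3 uint8, red, green, blue); there is no depth.
- ctrl.camera_params(name): a dict with "camera_matrix" (3x3 intrinsics, pixels), "extrinsics" (4x4, takes a point from camera to world coordinates). Camera axes: x right, y down, z forward; pixel columns grow to the right and rows downward; lengths in m; the calibration is good to about 2 mm. A picture is of the moment at which its call begins. camera_params takes no time and is no camera call.
A pose or a line that the arm cannot do raises ctrl.Unreachable and nothing moves.
- ctrl.close_job(): hands the job in; it is judged then, once.
Trained networks look in the newest picture that a camera, given by its name, has taken for a name from the list of things; names that differ only in an ending like _2 or _b are one class to them, and where a whole thing is asked for, a point or a joint stands for the part that bears it (a point fixed in the world has none). Each returns a list of dicts, best first, with "confidence" (0 to 1); they miss things now and then, are a little off and sometimes report something else, mostly with a low value. They report only what shows in the picture. A call takes as long as a camera call.
- ctrl.trace(query, camera): "mask" (420x560 bool, what is visible of it) and "centre" ([column, row] in pixels, amid what is visible of it).
Readings, each from a call of its own:
- ctrl.read_t(): time.
- ctrl.read_joint_pos(): joint angles.
- ctrl.read_qd(): joint speeds.
- ctrl.read_effort(): joint torques, N m.
- ctrl.read_ee_pos(): TCP position.
- ctrl.read_tcp_rot(): TCP orientation.
- ctrl.read_contact_force(): force on the tool from outside, world axes, zero at the start.
- ctrl.read_moment(): the same for the moment, N m.
- ctrl.read_grip_width(): finger opening in m.
- ctrl.read_finger_force(): force on a finger pad.
Only numpy, scipy, OpenCV 4.12 (cv2) and the standard library are available. Lean on these libraries where they do the work, as an engineer would, in place of code of your own. Each camera call takes 0.05 s, during which the arm holds its last target. There are 200 camera calls.

## Working session

There is one attempt and no reset: what is moved stays moved. The work goes in short steps, each a Python script; the robot and the scene stay as the last script left them, time stands still between calls to the robot, and variables do not carry over. Pictures are saved under pics/ and viewed, at most 10 in all, crops included, and the job is handed in when it is done.

```bash
ls; mkdir -p pics; python3 - <<'E'
from bench import ctrl
import cv2,numpy as np
ims=[]
for c in("scene","top"):
    im=ctrl.grab_frame(c); cv2.imwrite(f"pics/{c}0.png",im[:,:,::-1])
    p=ctrl.camera_params(c); print(c,np.round(p["camera_matrix"],1).tolist(),np.round(p["extrinsics"],3).tolist())
    for n in("rotator","hub","wheel","valve_tip","vent_bottle","plain_bottle","beaker","wash_bottle","tube_rack"):
        r=ctrl.trace(n,c)
        print(n,[(np.round(d["centre"]).tolist(),round(d["confidence"],2),int(d["mask"].sum())) for d in r[:2]])
print(ctrl.read_t(),ctrl.read_tcp_rot())
E
```

```text
pics
scene [[508.3, 0.0, 287.8], [0.0, 508.3, 206.0], [0.0, 0.0, 1.0]] [[0.734, 0.542, -0.409, 1.182], [0.679, -0.572, 0.46, -0.554], [0.015, -0.616, -0.788, 1.266], [0.0, 0.0, 0.0, 1.0]]
rotator [([289.0, 201.0], 0.63, 6624), ([348.0, 255.0], 0.37, 1792)]
hub [([291.0, 198.0], 0.63, 6326)]
wheel [([265.0, 191.0], 0.86, 1959)]
valve_tip [([241.0, 188.0], 0.79, 233)]
vent_bottle [([245.0, 186.0], 0.69, 231)]
plain_bottle [([280.0, 212.0], 0.86, 278)]
beaker [([213.0, 277.0], 0.79, 564)]
wash_bottle [([199.0, 241.0], 0.56, 704)]
tube_rack [([349.0, 256.0], 0.86, 1875)]
top [[388.5, 0.0, 279.3], [0.0, 388.5, 212.9], [0.0, 0.0, 1.0]] [[0.009, -0.983, 0.181, 0.457], [-1.0, -0.007, 0.011, 0.047], [-0.009, -0.181, -0.983, 1.206], [0.0, 0.0, 0.0, 1.0]]
rotator [([249.0, 248.0], 0.87, 6545)]
hub [([291.0, 217.0], 0.46, 294)]
wheel [([282.0, 251.0], 0.6, 2014)]
valve_tip [([277.0, 293.0], 0.79, 284)]
vent_bottle [([276.0, 292.0], 0.72, 252), ([247.0, 249.0], 0.21, 6227)]
plain_bottle [([278.0, 293.0], 0.26, 296)]
beaker [([354.0, 248.0], 0.73, 356)]
wash_bottle [([280.0, 249.0], 0.59, 2012)]
tube_rack [([251.0, 177.0], 0.61, 1307)]
1.0 [3.07162789e+00 6.59018358e-01 2.75217065e-05]
```

View pics/scene0.png

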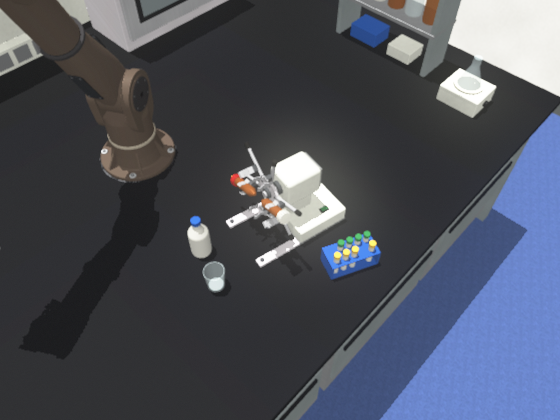

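View pics/top0.png

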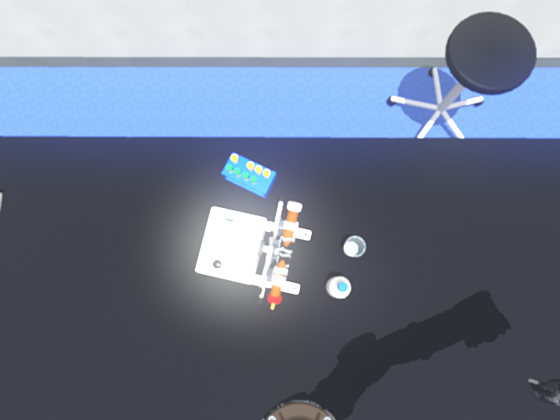

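The scene shows the wheel with its red cap at about (236,181) and its white cap at (283,214). In the top view red is at (275,297) and white at (293,207). So the valve points roughly toward the robot, with q around -90°. Next I'll zoom in for picks.

```bash
python3 - <<'E'
import cv2,numpy as np
a=cv2.imread("pics/scene0.png")[135:285,190:390]; b=cv2.imread("pics/top0.png")[150:320,190:380]
cv2.imwrite("pics/sc.png",cv2.resize(a,None,fx=4,fy=4,interpolation=cv2.INTER_CUBIC))
cv2.imwrite("pics/tc.png",cv2.resize(b,None,fx=3.5,fy=3.5,interpolation=cv2.INTER_CUBIC))
E
```

```text
(no output)
```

View pics/sc.png

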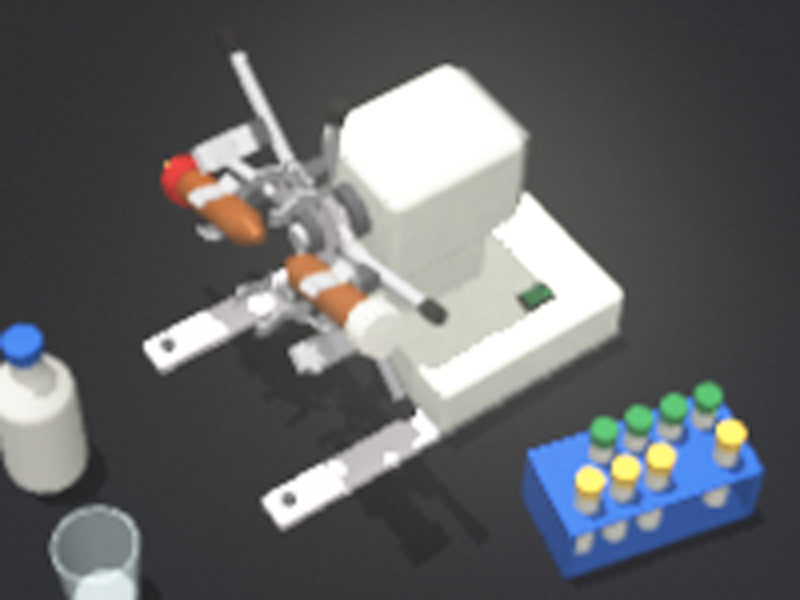

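View pics/tc.png

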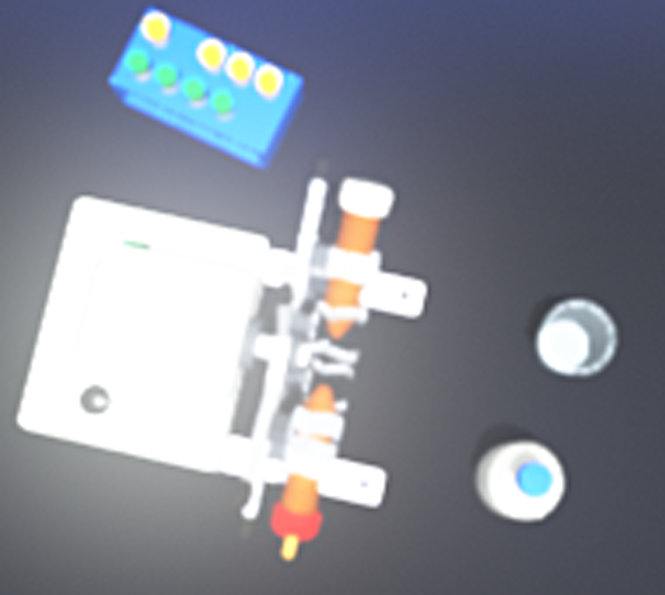

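```bash
cat > h.py <<'E'
from bench import ctrl
import cv2,numpy as np
from scipy.optimize import least_squares
from scipy.spatial.transform import Rotation as R
def proj(P,c):
    p=ctrl.camera_params(c);T=np.linalg.inv(p["extrinsics"]);q=(T[:3,:3]@np.atleast_2d(P).T).T+T[:3,3]
    q=q@np.array(p["camera_matrix"]).T; return q[:,:2]/q[:,2:]
def w(p,off,r,ang):  # rotator frame point: off along x axis, radius r at wheel angle ang
    x,y,yaw=p[:3]; X=np.array([np.cos(yaw),np.sin(yaw),0]);Y=np.array([-np.sin(yaw),np.cos(yaw),0])
    return np.array([x,y,.18])+off*X+r*(-np.sin(ang)*Y+np.cos(ang)*np.array([0,0,1]))
def ray_at(px,c,z):
    p=ctrl.camera_params(c);E=np.array(p["extrinsics"]);d=E[:3,:3]@np.linalg.inv(p["camera_matrix"])@[*px,1]
    return E[:3,3]+d*(z-E[2,3])/d[2]
E
python3 - <<'E'
from h import *
obs=[("top",-.036,.158,0,(272.3,309.4)),("top",-.036,.1275,0,(274.9,299.1)),("top",-.036,.1275,np.pi,(294.3,206.3)),
("scene",-.036,.1275,0,(235,180)),("scene",-.036,.1275,np.pi,(285,217))]
f=lambda p:np.concatenate([proj(w(p,o,r,p[3]+a),c)[0]-px for c,o,r,a,px in obs])
h=ray_at((279,250),"top",.18)
for q0 in(-1.2,-1.6,-2):
    s=least_squares(f,[h[0],h[1],1.75,q0]);print(s.x,np.degrees(s.x[2:]),s.cost,np.round(s.fun,1))
np.save("fit.npy",s.x)
out=[]
for c,(x0,y0,x1,y1),k in(("scene",(190,135,390,285),3),("top",(190,150,380,320),3)):
    im=cv2.resize(cv2.imread(f"pics/{c}0.png")[y0:y1,x0:x1],None,fx=k,fy=k)
    for i in range(6):
        a=[tuple(np.int32((proj(w(s.x,0,r,s.x[3]+i*np.pi/3),c)[0]-(x0,y0)+.5)*k).tolist()) for r in(.09,.15)]
        cv2.line(im,*a,(0,255,0),1);cv2.putText(im,str(i),a[1],0,.6,(255,0,255),2)
    out.append(im)
hh=min(400,450);W=[cv2.resize(i,(int(400),int(i.shape[0]*400/i.shape[1]))) for i in out]
H=max(i.shape[0] for i in W);cv2.imwrite("pics/fit.png",np.hstack([cv2.copyMakeBorder(i,0,H-i.shape[0],0,0,0) for i in W]))
for n,px,c,z in(("wash cap",(342,287),"top",.15),("beaker",(354.5,246.5),"top",.04),("rack",(249,174),"top",.08)):print(n,ray_at(px,c,z))
print(R.from_rotvec(ctrl.read_tcp_rot()).as_matrix().round(2))
E
```

```text
[ 0.54447333  0.08094821  1.37674708 -1.89284459] [  78.88179695 -108.45200632] 1.790532302507193 [ 0.3 -0.  -0.2 -0.3 -1.2 -0.2  0.1  0.  -1.2  0.5]
[ 0.54447333  0.08094821  1.37674708 -1.89284456] [  78.88179702 -108.4520047 ] 1.7905323025061486 [ 0.3 -0.  -0.2 -0.3 -1.2 -0.2  0.1  0.  -1.2  0.5]
[ 0.54447333  0.08094821  1.37674708 -1.89284456] [  78.881797   -108.45200457] 1.790532302506339 [ 0.3 -0.  -0.2 -0.3 -1.2 -0.2  0.1  0.  -1.2  0.5]
wash cap [ 0.45143629 -0.11027137  0.15      ]
beaker [ 0.5704929  -0.16652697  0.04      ]
rack [0.7821356  0.15137355 0.08      ]
[[ 0.91  0.41  0.  ]
 [ 0.41 -0.91 -0.  ]
 [ 0.    0.   -1.  ]]
```

View pics/fit.png

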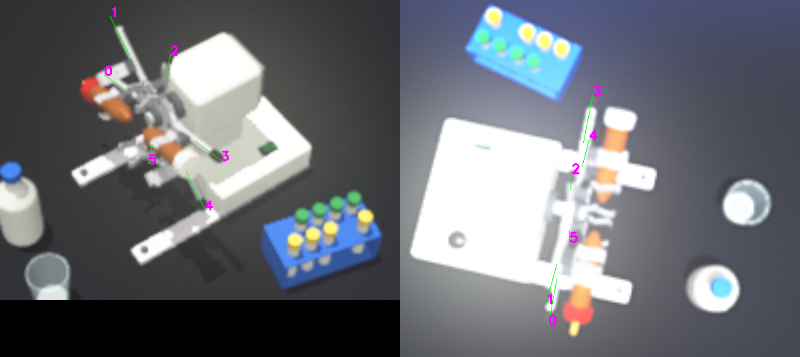

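The model fits both views within about 1 px: hub (0.544, 0.081), yaw 79°, q ≈ -108°. I'll use two pushes from above with the closed fingertips pointing down. The first turns spoke 2 from +12° to about +64°, the second turns spoke 1 to +60°.

```bash
cat >> h.py <<'E'
D=np.pi/180
def ori(p):  # tool down, tool y along -rotator x, tool x in the wheel plane
    y=-np.array([np.cos(p[2]),np.sin(p[2]),0]);z=np.array([0,0,-1.]);return R.from_matrix(np.c_[np.cross(y,z),y,z]).as_rotvec()
def tcp(p,th,r=.118,gap=0.,off=.002,half=.011):
    # leading bottom corner of the fingertip touches trailing face of a spoke at th (less gap)
    X=np.array([np.cos(p[2]),np.sin(p[2]),0]);L=np.array([np.sin(p[2]),-np.cos(p[2]),0]);Z=np.array([0,0,1.])
    n=-np.cos(th)*L+np.sin(th)*Z
    return np.array([p[0],p[1],.18])+off*X+r*(np.sin(th)*L+np.cos(th)*Z)+(.005+gap)*n-half*L
def push(p,a,b,step=6*D,speed=.04):
    F=[]
    for t in np.linspace(a,b,max(2,int(abs(b-a)/step)+1))[1:]:
        ctrl.line_to(tcp(p,t),speed=speed);F.append(np.round(ctrl.read_contact_force(),1).tolist())
    return F
E
python3 - <<'E'
from h import *
obs=[("top",-.036,.158,0,(272.3,309.4)),("top",-.036,.1275,0,(274.9,299.1)),("top",-.036,.1275,np.pi,(294.3,206.3)),
("scene",-.036,.1275,0,(235,180)),("scene",-.036,.1275,np.pi,(285,217)),
("top",0,.147,np.pi,(282,197.5)),("scene",0,.147,np.pi/3,(248,145)),("scene",0,.147,np.pi,(298.5,212.7))]
f=lambda p:np.concatenate([proj(w(p,o,r,p[3]+a),c)[0]-px for c,o,r,a,px in obs])
p=least_squares(f,np.load("fit.npy"),loss="soft_l1").x;print(p,np.degrees(p[2:]),np.round(f(p),1))
np.save("fit.npy",p)
q=p[3]; th2=q+2*np.pi/3; o=ori(p)
s=tcp(p,th2-10*D); up=s.copy();up[2]=.42
print("th2",th2/D,s,ctrl.solve_ik(up,o),ctrl.solve_ik(tcp(p,65*D),o))
ctrl.set_gripper(0.0,20)
e=ctrl.read_ee_pos(); ctrl.line_to([e[0],e[1],.42],speed=.25)
ctrl.reach(up,o); print(ctrl.read_t(),ctrl.read_ee_pos(),ctrl.read_contact_force(),ctrl.read_grip_width())
im=[cv2.resize(ctrl.grab_frame(c)[125:315,180:400,::-1],None,fx=1.8,fy=1.8) for c in("scene","top")]
cv2.imwrite("pics/above.png",np.hstack(im))
E
```

```text
[ 0.54393904  0.08044207  1.36786025 -1.90730944] [  78.37261904 -109.28078107] [ 0.1 -0.1 -0.4 -0.4 -0.7  0.3  0.3  0.3 -2.1  0.1 -0.5 -1.1 -3.2 -1.5
  0.1  1.2]
th2 10.719218930512676 [0.53012164 0.08532716 0.29805347] [ 0.17061922  0.24683873 -0.56079119  1.41910821  0.13054333  1.51275131
 -2.1577519 ] [-0.00405353  0.47490152 -0.26943741  1.51179476  0.13242021  1.17282957
 -2.07018751]
5.1917 [0.53038082 0.08436477 0.41981469] [-1.13105169 -0.53304937 -0.13718236] 2.6392541734456228e-05
```

View pics/above.png

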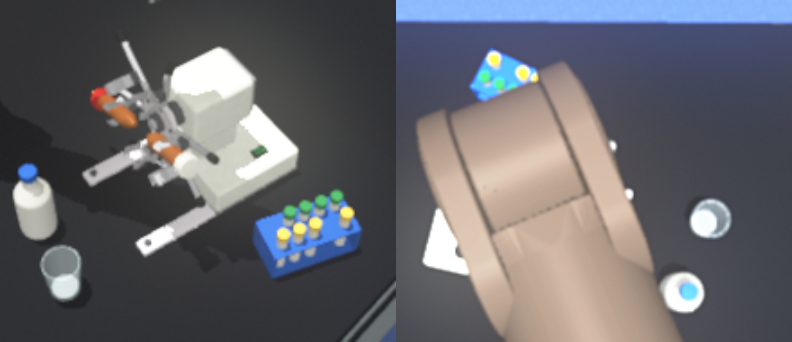

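The scene view is clear of the arm and the wheel is unchanged. The top view is blocked by the arm. Now I'll descend between spokes 1 and 2 and make the first push.

```bash
python3 - <<'E'
from h import *
p=np.load("fit.npy");th2=p[3]+2*np.pi/3
print(ctrl.line_to(tcp(p,th2-9*D),speed=.12,contact_N=4), ctrl.read_contact_force().round(1))
F=push(p,th2-9*D,64*D);print(F)
e=ctrl.read_ee_pos();print(e-tcp(p,64*D))
im=[ctrl.grab_frame("scene")]
ctrl.line_to([e[0],e[1],.42],speed=.15)
im.append(ctrl.grab_frame("scene"));print(ctrl.read_t(),ctrl.read_contact_force().round(1))
for n in("valve_tip","vent_bottle","plain_bottle"):
    print(n,[(np.round(d["centre"]).tolist(),round(d["confidence"],2),int(d["mask"].sum())) for d in ctrl.trace(n,"scene")[:2]])
cv2.imwrite("pics/p1.png",im[1][:,:,::-1])
cv2.imwrite("pics/p1c.png",np.hstack([cv2.resize(i[100:250,215:315,::-1],None,fx=4,fy=4) for i in im]))
for q in(-60,-55,-50,-45):print(q,[proj(w(p,o,r,q*D+a),"scene")[0].round(1).tolist() for o,r,a in((-.036,.158,0),(-.036,.1275,0),(-.036,.1275,np.pi),(0,.15,np.pi/3),(0,.15,2*np.pi/3))])
E
```

```text
False [-0.7 -0.9  0.5]
[[-0.3, 0.3, -0.1], [0.4, -0.7, 0.2], [0.7, 0.5, 0.0], [-0.6, 0.2, 0.6], [0.1, -0.5, -0.1], [0.7, 0.2, 0.2], [-1.0, -0.9, -0.3], [-1.1, 0.2, -0.9], [-0.1, -0.7, -0.1], [-0.1, 0.8, -1.2]]
[-4.00502381e-05 -4.25991511e-05 -3.66824215e-04]
12.6 [-0.2  0.2  0.5]
valve_tip [([238.0, 165.0], 0.71, 302)]
vent_bottle [([241.0, 164.0], 0.79, 382)]
plain_bottle []
-60 [[229.2, 147.8], [234.6, 157.4], [280.6, 237.8], [267.5, 154.0], [296.8, 205.3]]
-55 [[230.3, 146.4], [235.5, 156.3], [279.3, 238.3], [270.4, 157.3], [298.1, 209.6]]
-50 [[231.6, 145.4], [236.7, 155.5], [277.9, 238.5], [273.3, 160.8], [299.1, 213.8]]
-45 [[233.1, 144.7], [237.9, 155.1], [276.4, 238.3], [276.2, 164.7], [299.9, 217.7]]
```

View pics/p1c.png

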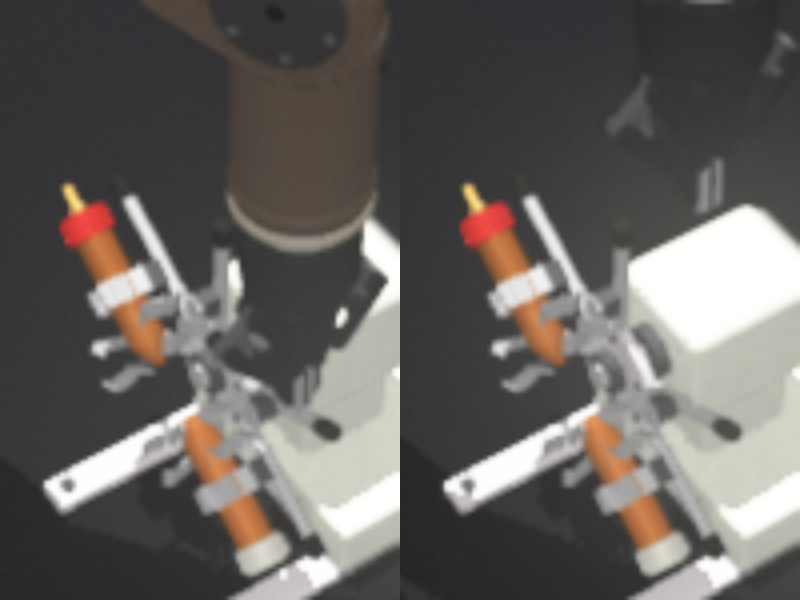

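The first push turned the wheel to q ≈ -55°. The valve tip is at (232,146) and the spoke 1 tip at (270,157), which matches the commanded -56°. Next I'll push spoke 1, stopping a little short to measure.

```bash
python3 - <<'E'
from h import *
p=np.load("fit.npy");a=-6*D
s=tcp(p,a);u=s.copy();u[2]=.42
ctrl.line_to(u,speed=.15)
print(ctrl.line_to(s,speed=.12,contact_N=4))
print(push(p,a,57*D)[-2:])
e=ctrl.read_ee_pos()
ctrl.line_to([e[0],e[1],.42],speed=.15)
im=[ctrl.grab_frame("scene")];print(ctrl.read_t())
cv2.imwrite("pics/p2.png",im[0][:,:,::-1])
cv2.imwrite("pics/p2c.png",cv2.resize(im[0][110:260,215:325,::-1],None,fx=4,fy=4,interpolation=cv2.INTER_CUBIC))
for q in(-8,-4,0,4):print(q,[(4*(proj(w(p,o,r,q*D+a),"scene")[0]-(215,110)+.5)).round(1).tolist() for o,r,a in((-.036,.158,0),(-.036,.142,0),(-.036,.1275,0),(-.036,.1275,np.pi),(0,.15,0),(0,.15,np.pi/3),(0,.15,-np.pi/3))])
E
```

```text
False
[[0.6, 0.7, 0.4], [-0.1, 0.5, 0.8]]
20.975
-8 [[144.8, 173.8], [147.8, 193.3], [150.5, 210.6], [191.0, 476.0], [193.5, 160.3], [319.1, 354.0], [103.1, 153.2]]
-4 [[154.3, 182.9], [156.2, 201.4], [158.0, 217.9], [184.3, 468.7], [202.6, 168.7], [324.5, 368.6], [105.6, 147.2]]
0 [[163.9, 193.0], [164.8, 210.5], [165.6, 226.1], [177.6, 460.9], [211.8, 178.1], [329.3, 383.0], [108.6, 141.9]]
4 [[173.7, 204.0], [173.5, 220.4], [173.4, 234.9], [170.9, 452.6], [221.1, 188.3], [333.5, 397.0], [112.2, 137.5]]
```

View pics/p2c.png

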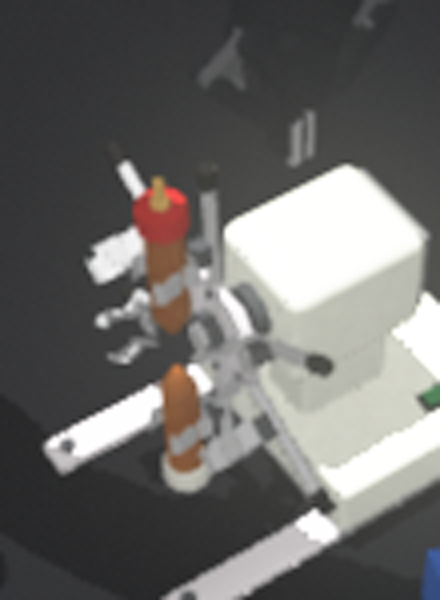

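The valve is nearly up, at q ≈ -3…-4°: tip at crop (157,179), spoke 1 tip at (325,364). I'll move the arm aside for a clear top view and refit jointly over all the states.

```bash
python3 - <<'E'
from h import *
p=np.load("fit.npy")
ctrl.reach([.42,-.28,.42],ori(p));t=ctrl.grab_frame("top");print(ctrl.read_t())
cv2.imwrite("pics/t2.png",t[:,:,::-1])
cv2.imwrite("pics/t2c.png",cv2.resize(t[180:320,220:340,::-1],None,fx=4,fy=4,interpolation=cv2.INTER_CUBIC))
E
```

```text
22.5167
```

View pics/t2c.png

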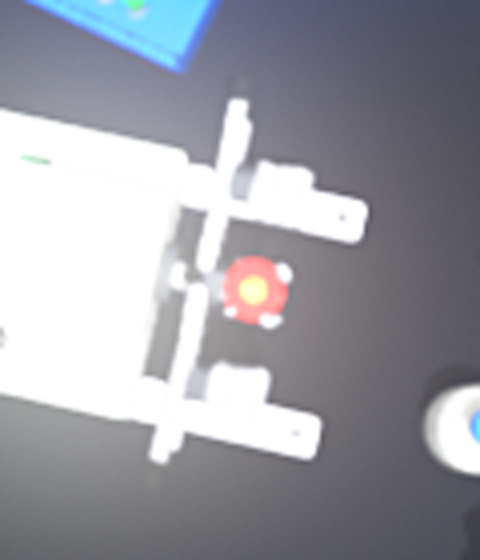

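```bash
python3 - <<'E'
from h import *
V,C,W,T=(-.036,.158),(-.036,.1275),(-.036,.1275),(0,.15)
pi=np.pi
k=lambda u,v,x0,y0,s:np.array([(u+.5)/s-.5+x0,(v+.5)/s-.5+y0])
obs=[(0,"top",*V,0,k(288,558,190,150,3.5)),(0,"top",*C,0,k(297,522,190,150,3.5)),(0,"top",*C,pi,k(365,197,190,150,3.5)),
(0,"scene",*C,0,k(180,180,190,135,4)),(0,"scene",*C,pi,k(380,328,190,135,4)),(0,"scene",0,.147,pi,k(435,312,190,135,4)),
(0,"top",0,.15,pi,k(322,162,190,150,3.5)),
(1,"scene",*V,0,k(67,185,215,100,4)),(1,"scene",*C,0,k(88,225,215,100,4)),(1,"scene",*C,pi,k(263,555,215,100,4)),
(1,"scene",0,.147,pi/3,k(222,232,215,100,4)),(1,"scene",0,.147,2*pi/3,k(333,431,215,100,4)),
(2,"scene",*V,0,k(157,180,215,110,4)),(2,"scene",*C,0,k(161,217,215,110,4)),
(2,"scene",0,.147,0,k(207,170,215,110,4)),(2,"scene",0,.147,pi/3,k(322,364,215,110,4)),
(2,"top",*V,0,k(253,289,220,180,4)),(2,"top",0,.15,pi/3,k(240,84,220,180,4)),(2,"top",0,.15,-pi/3,k(155,478,220,180,4))]
f=lambda p:np.concatenate([proj(w(p,o,r,p[3+i]+a),c)[0]-px for i,c,o,r,a,px in obs])
# variant: also per-camera pixel bias
g=lambda p:np.concatenate([np.concatenate([proj(w(p,o,r,p[3+i]+a),c)[0]-px+(p[6:8] if c=="top" else p[8:10]) for i,c,o,r,a,px in obs]),p[6:]/1.0])
p0=np.load("fit.npy");x0=[*p0[:3],-1.9,-.97,-.05]
for fn,x in((f,x0),(g,x0+[0]*4)):
    s=least_squares(fn,x,loss="soft_l1");J=s.jac
    print(s.x[:2].round(4),np.degrees(s.x[2:6]).round(1),s.x[6:].round(1),"sd",np.degrees(np.sqrt(np.diag(np.linalg.inv(J.T@J)))[5]).round(2));print(np.round(s.fun,1)[:38])
np.save("fit2.npy",s.x)
E
```

```text
[0.5441 0.0819] [  78.4 -109.4  -55.8   -3.6] [] sd 0.7
[-0.   0.1 -0.4 -0.1 -0.9  0.6  1.   0.6 -1.2  0.   0.6  0.8 -0.6 -0.7
 -0.9  0.5 -0.8  0.3 -0.4 -0.4  0.2 -0.4 -0.1  0.9 -0.1  0.6 -0.2  0.
 -0.5  0.4  0.5  0.8 -0.4  0.5 -0.  -2.1 -1.2  3.8]
[0.5444 0.0817] [  78.4 -109.3  -55.8   -3.6] [ 0.4 -0.   0.1 -0.4] sd 0.67
[ 0.4  0.  -0.  -0.2 -0.4  0.5  1.2  0.1 -1.1 -0.2  0.8  0.6 -0.1 -0.8
 -0.7  0.1 -0.7 -0.  -0.3 -0.7  0.4 -0.7  0.   0.6  0.1  0.2 -0.1 -0.3
 -0.3  0.   0.7  0.5  0.1  0.3  0.5 -2.2 -0.8  3.7]
```

The joint fit gives q = -3.6 ± 0.7° and the finger kinematics give -3.0°, so about 3.3° remains. Now the final push.

```bash
python3 - <<'E'
from h import *
p=np.load("fit.npy")
s=tcp(p,50*D);u=s.copy();u[2]=.42
ctrl.reach(u,ori(p))
print(ctrl.line_to(s,speed=.12,contact_N=4))
push(p,50*D,60.3*D,step=3*D,speed=.02)
ctrl.pause(.3);e=ctrl.read_ee_pos();print(e-tcp(p,60.3*D))
ctrl.line_to([e[0],e[1],.42],speed=.12)
im=ctrl.grab_frame("scene");ctrl.reach([.42,-.28,.42],ori(p));t=ctrl.grab_frame("top");print(ctrl.read_t())
cv2.imwrite("pics/p3.png",im[:,:,::-1]);cv2.imwrite("pics/t3.png",t[:,:,::-1])
A=cv2.resize(im[110:260,215:325,::-1],None,fx=4,fy=4,interpolation=cv2.INTER_CUBIC);B=cv2.resize(t[200:300,240:325,::-1],None,fx=4,fy=4,interpolation=cv2.INTER_CUBIC)
cv2.imwrite("pics/p3c.png",np.hstack([A,cv2.copyMakeBorder(B,0,200,0,0,0)]))
f=np.load("fit2.npy")
for q in(-4,-2,0,2):print(q,[(4*(proj(w(f,o,r,q*D+a),c)[0]-z+.5)).round(1).tolist() for c,o,r,a,z in(("scene",-.036,.158,0,(215,110)),("scene",-.036,.1275,0,(215,110)),("scene",0,.147,0,(215,110)),("scene",0,.147,np.pi/3,(215,110)),("top",-.036,.158,0,(240,200)))])
E
```

```text
False
[-3.46143416e-05 -2.55833001e-05 -7.14398235e-06]
30.5083
-4 [[156.2, 182.2], [159.9, 217.2], [204.7, 171.5], [324.1, 366.9], [171.9, 212.8]]
-2 [[161.0, 187.1], [163.7, 221.2], [209.2, 175.9], [326.5, 374.0], [173.9, 203.1]]
0 [[165.9, 192.3], [167.5, 225.3], [213.8, 180.6], [328.8, 381.0], [176.0, 193.4]]
2 [[170.8, 197.7], [171.4, 229.7], [218.3, 185.6], [330.9, 387.9], [178.0, 183.8]]
```

View pics/p3c.png

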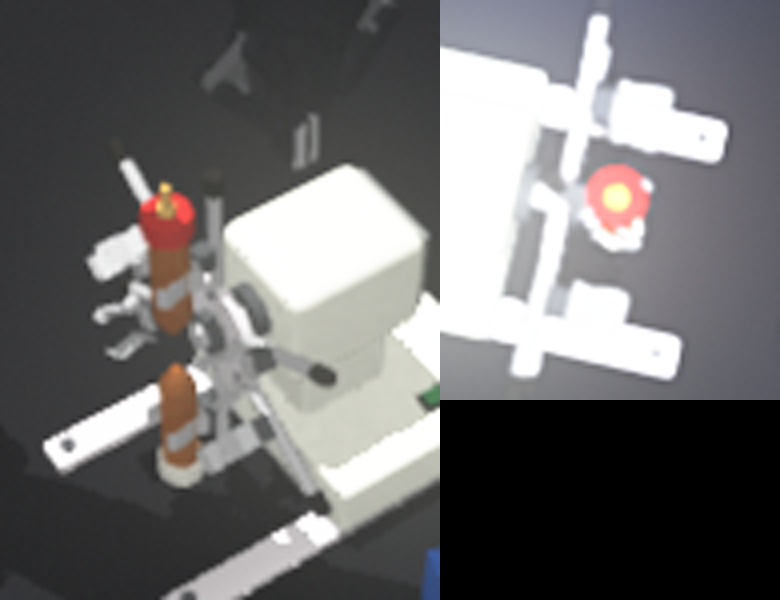

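The valve now points up, with both views agreeing within about 1°. The tip is at scene crop (165,187) and at (177,196) in the top crop, against a predicted (176,193). The arm is well clear, so I'm handing in.

```bash
python3 -c "
from bench import ctrl
ctrl.pause(.3);print(ctrl.read_t(),ctrl.close_job())"
```

```text
the job is handed in; nothing more can be done
30.8083 None
```

The valve points straight up to within about 1° by both cameras; I pushed two of the wheel's spokes in turn, moved the arm clear and handed the job in at 30.8 s of the 54 s allowed, with no verdict shown.

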